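Fit the carousel tray onto its keyed display stand

ROBOT

A 6-joint arm with a two-finger parallel gripper is mounted at the origin on the work surface. World frame = base frame: x ahead of the robot, y to its left, z up, the work surface at z = 0. Lengths are in m, angles in degrees, forces in N, time in s.
With the tool pointing down it reaches from about 0.35 to 0.875 m from the base axis. Payload 4.2 kg.
Tool frame: the origin (TCP) lies midway between the tips of the shut fingers; the grasp point (between the pads) lies 19 mm behind it; y points along the fingers, z is the direction in which the jaws open and shut, and the axes are right-handed (so a half turn about y gives the same grasp; the last joint's range is limited). The gripper opens to 87 mm and grips with 3 to 60 N. Pads are 19 mm wide; open, the fingers measure 117 mm over their backs; the gripper's body (75 mm by 190 mm) begins 51 mm behind the grasp point.
Start: joints at [-52.506, 22.042, 0.453, 0, -68.411, -14.817], TCP at [0.241, -0.577, 0.199] pointing down, gripper open.
Joint ranges: [-179.83, 179.83], [-69.29, 118.12], [-61.27, 80.66], [-181.25, 117.63], [-171.15, -9.14], [-177.46, 177.46]. Speed limits (degrees/s): [159.86, 159.86, 180, 180, 180, 180].

INTERFACE

Orientations are given as [roll, pitch, yaw] about the fixed x, y, z axes, in that order (R = Rz(yaw) Ry(pitch) Rx(roll)).
In Python, from workcell import env gives the robot as it stands. The module is installed in compiled form; this text tells all that it offers. Calls block until the motion is done:
- env.goto(position, orientation): joint-space move of the TCP to a pose.
- env.move_straight(position, rotation=None, rate=0.15, force_limit=None): straight line of the TCP; rotation=None keeps the orientation; rate is the mean speed in m/s. With force_limit (N) it stops when the force on the tool has changed by that much, and returns True; else False.
- env.set_joints(angles): joint-space move.
- env.gripper_to(opening, grasp_force=None): opening from 0.0 (shut) to 1.0 (fully open); grasp_force is the grip in N (None keeps the last); returns when the fingers have stopped.
- env.dwell(seconds).
- env.inverse_kinematics(position, orientation): joint angles nearest the present ones, or None.
- env.read_state(): the state.
- env.grab_frame(name): name is "scene" or "top" or "wrist"; returns a dict with "image" (400x640x3 uint8, blue, green, red), "fx", "fy", "cx", "cy" (pixels), "position" and "orientation" of the camera in the world. Camera axes: x right, y up, looking along -z (the intrinsics and any distortion apply to the point x, -y, -z); pixel columns grow to the right and rows downward; lengths in m; the calibration is good to about 2 mm. A picture is of the moment at which its call begins. There is no depth.
A pose or a line that the arm cannot do raises env.Unreachable and nothing moves.
- env.close_job(): hands the job in, once; it reports no verdict.
Trained networks look in a picture, given as the dict that the camera call returned (one of the last four; its "shot" number tells which), for a name from the list of things; names that differ only in an ending like _2 or _b are one class to them, and where a whole thing is asked for, a point or a joint stands for the part that bears it (a point fixed in the world has none). Each returns a list of dicts, best first, with "score" (0 to 1); they miss things now and then, are a little off and sometimes report something else, mostly with a low value. They report only what shows in the picture. A call takes as long as a camera call. They do not tell look-alikes from the thing itself.
- env.search_frame(picture, thing): "xyz" ([x, y, z] in m, in world coordinates, good to about 4 mm: the middle of the surface that is visible of it).
- env.trace(picture, thing): "mask" (400x640 bool, what is visible of it).
The state is a dict: "clock": time; "joint_positions": joint angles; "qvel": joint speeds; "joint_torque": joint torques, N m; "position": TCP position; "tool_rot": TCP orientation; "force": force on the tool from outside, world axes, zero at the start; "wrist_torque": the same for the moment, N m; "opening": opening from 0.0 (shut) to 1.0 (fully open).
Only numpy, scipy, OpenCV 4.12 (cv2) and the standard library are available. Lean on these libraries where they do the work, as an engineer would, in place of code of your own. Each camera call takes 0.05 s, during which the arm holds its last target. There are 200 camera calls.

TASK

Put the round carousel tray back on its display stand: lower its hub over the upright spindle, then, keeping a light downward pressure, turn the tray until its keyway drops over the key, and leave it fully home on the stand's shoulder, level and let go. Never push it against the spindle or key with more than 35 N, and leave the other goods on the counter where they are.

Things in the scene. Friction and masses are not known exactly. Their poses are not given: they have to be found in the camera images.
- tray: Round shallow aluminium tray, 170 mm across, rim 18 mm high, floor 6 mm thick, 0.3 to 0.5 kg, standing on the counter; a round hub rises from its middle. Origin: on the hub's axis at the tray's underside; z up. The keyway lies on the +x side, and so does a card tab that sticks 18 mm out of the rim (30 mm wide, 10 mm high).
- hub_top (a point): Centre of the hub's top, 60 mm above the tray's underside. The hub is a plain cylinder of 52 mm outside diameter, clear all round (low dividers: 15 mm high): grip it. A bore of 21.6 mm diameter runs right through hub and tray, with one keyway 8.6 mm wide that reaches 21 mm out from the axis over the full height, on the tray's +x side (notch seen from above).
- stand: Dark steel display stand, fixed to the counter: round foot of 150 mm diameter with a flat tongue 30 mm wide sticking 28 mm out on its front (+x) side; on the foot a round shoulder of 60 mm diameter, its flat top 35 mm above the counter. Origin: on the spindle's axis at counter level; z up. The tray is home when its underside lies on the shoulder.
- spindle: The stand's upright steel spindle, 20 mm diameter, fixed. Origin: on its axis at the shoulder's top; axes as the stand's. Straight up to 50 mm above the shoulder, then tapering to an 8 mm tip at 62 mm. A collar with the key is its lowest 12 mm.
- key_level (a point): Point on the spindle's axis at the height of the key's top, 12 mm above the shoulder: a hub not lined up rides here. Key: 7 mm wide, 12 mm high, out to 19 mm from the axis. Its direction is not measured: anywhere within 1.2 rad either side of the stand's front (+x); feel for it. Its collar is braked (0.16 N m): it stays put under 10 N of pressure, and turns with the tray once engaged.
- spray: Spray can, 52 mm diameter, 150 mm high; leave it alone. Origin: centre of its underside.
- tin: Flat round metal tin, 68 mm diameter, 30 mm high; leave it alone. Origin: centre of its underside.
- carton: Small cardboard carton 70 x 110 x 45 mm; leave it alone. Origin: centre of its underside.
Not all that is in view belongs to the job. There is more than one size of the stand; the job needs the smallest.

How it is judged (in metres and radians):
On the way, in this order (a step that is already met when the one before it is completed fails the run):
1. the hub is over the spindle: the tray's underside is below the top of the spindle's straight part and within 4 mm of its axis (z of tray in the frame of spindle below 0.048 m and horizontal distance between tray and stand below 0.004 m).
2. the keyway has dropped over the key: the tray's underside is less than 3 mm above the shoulder (z of tray in the frame of spindle below 0.003 m and horizontal distance between tray and stand below 0.004 m and angle between tray's own z axis and vertical below 0.06 rad), for 0.2 s.
At the end, for the whole second after the job is handed in: The tray sits home on the stand: its underside within 3 mm of the shoulder's top, its axis within 4 mm of the spindle's, level within 0.06 rad, at rest and let go (all of step 2 and z of tray in the frame of spindle above -0.003 m and linear speed of tray below 0.02 m/s and angular speed of tray below 0.1 rad/s); the robot touches nothing.
It fails at once if the tray is pushed against the spindle or its key with more than 35 N (contact force between tray and spindle above 35 N).
It fails at once if the spray is moved by more than 20 mm (distance of spray from where it was at the start of the episode above 0.02 m).
It fails at once if the tin is moved by more than 20 mm (distance of tin from where it was at the start of the episode above 0.02 m).
It fails at once if the carton is moved by more than 20 mm (distance of carton from where it was at the start of the episode above 0.02 m).
It also fails if it takes over 64 s, if anything falls off the work surface, if the arm or the gripper's body presses on something with over 40 N, if the wrist force passes 120 N, or if a joint passes its speed limit or range.

## Working session

There is one attempt and no reset: what is moved stays moved. The work goes in short steps, each a Python script; the robot and the scene stay as the last script left them, time stands still between calls to the robot, and variables do not carry over. Pictures are saved under pics/ and viewed, about 8 in all and at most 12, crops included, and the job is handed in when it is done.

```bash
mkdir -p pics; cat > h.py <<'E'
from workcell import env
import numpy as np, cv2
from scipy.spatial.transform import Rotation as R
def cam(p):
    return np.array(p["position"]), p["orientation"]
E
python3 - <<'E'
from h import *
s=env.read_state(); print({k:np.round(v,3) for k,v in s.items()})
for n in ["scene","top"]:
    p=env.grab_frame(n); cv2.imwrite(f"pics/{n}0.png",p["image"])
    print(n,{k:v for k,v in p.items() if k!="image"})
    for t in ["tray","hub_top","stand","spindle","spray","tin","carton"]:
        print(t,[(np.round(d["xyz"],3).tolist(),round(d["score"],2)) for d in env.search_frame(p,t)])
a=cv2.imread("pics/scene0.png");b=cv2.imread("pics/top0.png")
cv2.imwrite("pics/both.png",cv2.resize(np.vstack([a,b]),(480,600)) if 0 else np.vstack([a,b])[:,:])
E
```

```text
{'clock': np.float64(0.0), 'joint_positions': array([-5.2507e+01,  2.2092e+01,  3.8000e-01, -3.0000e-02, -6.8411e+01,
       -1.4816e+01]), 'qvel': array([ 0.082, -0.023, -0.025, -0.057, -0.016,  0.041]), 'joint_torque': array([-1.0000e-03, -3.9067e+01,  1.8740e+01,  4.2200e+00,  1.1000e-02,
       -0.0000e+00]), 'position': array([ 0.241, -0.576,  0.197]), 'tool_rot': array([-8.9874e+01,  4.0000e-03,  2.2666e+01]), 'force': array([-0.457,  0.046, -0.236]), 'wrist_torque': array([0.043, 0.015, 0.018]), 'opening': np.float64(1.002)}
scene {'fx': 392.0939377626136, 'fy': 392.0939377626136, 'cx': 314.2404598693249, 'cy': 199.17122340081013, 'position': array([ 1.20686496, -0.48028881,  0.63118966]), 'orientation': array([56.19849557,  0.37851126, 55.04797075]), 'shot': 1}
tray [([0.589, -0.177, 0.002], 0.71)]
hub_top [([0.583, -0.184, 0.004], 0.97)]
stand [([0.26, 0.335, 0.018], 0.96), ([0.482, 0.15, 0.012], 0.89), ([0.729, 0.337, 0.022], 0.64)]
spindle [([0.712, 0.349, 0.088], 0.79), ([0.237, 0.349, 0.086], 0.69)]
spray [([0.493, 0.418, 0.083], 0.96)]
tin [([0.798, -0.005, 0.031], 0.7)]
carton [([0.571, -0.458, 0.047], 0.95)]
top {'fx': 407.2985379702797, 'fy': 407.2985379702797, 'cx': 324.03075614684957, 'cy': 202.39375148805632, 'position': array([ 0.43400479, -0.01125247,  1.12906499]), 'orientation': array([  4.60741516,  -0.62878214, -89.36332585]), 'shot': 2}
tray [([0.569, -0.174, 0.003], 0.89)]
hub_top [([0.565, -0.166, 0.006], 0.65)]
stand [([0.237, 0.346, 0.022], 0.73), ([0.464, 0.159, 0.02], 0.6)]
spindle [([0.462, 0.152, 0.086], 0.61), ([0.702, 0.348, 0.11], 0.57)]
spray [([0.479, 0.415, 0.136], 0.93), ([0.547, -0.446, 0.044], 0.48)]
tin [([0.788, 0.006, 0.026], 0.66)]
carton [([0.544, -0.445, 0.043], 0.79)]
```

View pics/top0.png

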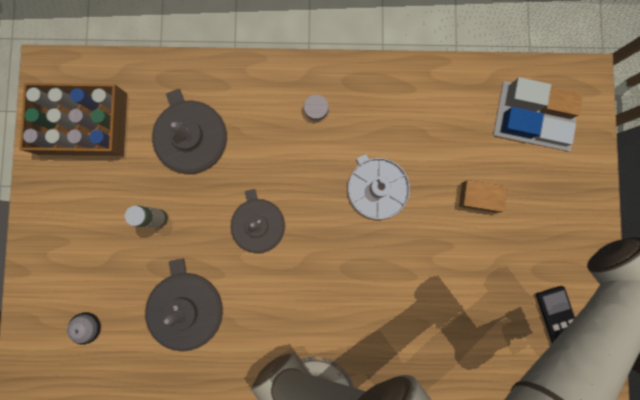

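View pics/scene0.png

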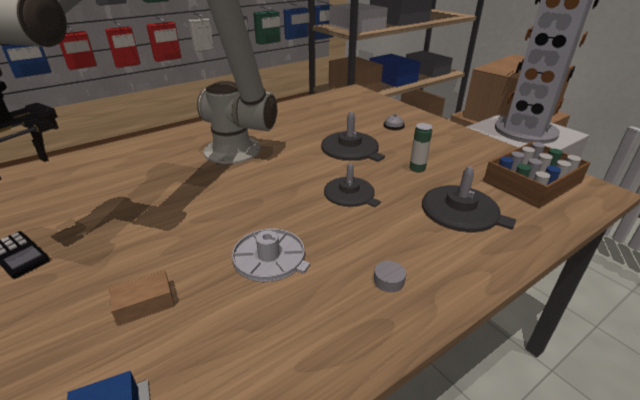

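The top view shows three stands. The smallest is at px (257,225) with its tongue up-left, and the tray is at (379,188) with its tab at (363,160). The scene view agrees. Next I'll look from close by with the wrist camera.

```bash
python3 - <<'E'
from h import *
def shot(n,things):
    p=env.grab_frame("wrist"); cv2.imwrite(f"pics/{n}.png",p["image"]); np.save(n,p,allow_pickle=True)
    print(n,{k:np.round(v,4) for k,v in p.items() if k!="image"})
    for t in things: print(t,[(np.round(d["xyz"],4).tolist(),round(d["score"],2)) for d in env.search_frame(p,t)])
s=env.read_state()
env.goto([0.57,-0.17,0.30],[-90,0,120]); print(env.read_state()["joint_positions"],env.read_state()["force"])
shot("w1",["tray","hub_top"])
env.goto([0.465,0.155,0.32],[-90,0,120])
shot("w2",["stand","spindle"])
print(env.read_state()["clock"],env.read_state()["position"],env.read_state()["joint_positions"])
a=np.vstack([cv2.imread("pics/w1.png"),cv2.imread("pics/w2.png")]); cv2.imwrite("pics/w12.png",cv2.resize(a,(480,600)))
E
```

```text
[-1.10378980e+00  1.61952012e+01  6.24341580e+00  4.17711238e-03
 -8.00824284e+01  3.10151644e+01] [-0.78144994 -0.41074674 -0.85449874]
w1 {'fx': np.float64(336.604), 'fy': np.float64(336.604), 'cx': np.float64(314.6261), 'cy': np.float64(197.9834), 'position': array([ 0.608 , -0.2386,  0.4855]), 'orientation': array([-1.640260e+01, -8.300000e-03, -1.501137e+02]), 'shot': np.int64(3)}
tray [([0.5717, -0.1711, 0.0071], 0.68)]
hub_top [([0.5734, -0.1739, 0.0045], 0.76)]
w2 {'fx': np.float64(336.604), 'fy': np.float64(336.604), 'cx': np.float64(314.6261), 'cy': np.float64(197.9834), 'position': array([0.5036, 0.0868, 0.5057]), 'orientation': array([-1.637550e+01,  1.500000e-02, -1.500752e+02]), 'shot': np.int64(4)}
stand [([0.4687, 0.1535, 0.0144], 0.74), ([0.6988, 0.3466, 0.0224], 0.68), ([0.2622, 0.338, 0.022], 0.61)]
spindle [([0.2363, 0.3434, 0.0545], 0.66), ([0.4637, 0.1613, 0.0866], 0.61), ([0.6983, 0.3493, 0.1005], 0.55)]
4.3167 [0.46546473 0.15419576 0.31975976] [ 3.73521308e+01  4.90797764e+00 -5.08877417e+00  5.18095828e-03
 -8.00324621e+01 -7.45432463e+00]
```

View pics/w12.png

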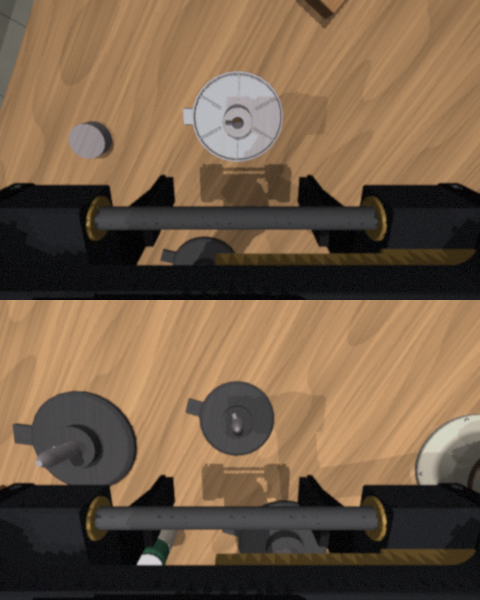

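The upper picture shows the tray (hub at about (238,122), tab to the left). The lower one shows the small stand with its spindle at about (237,420). I'll fit silhouettes from two opposite wrist yaws for each, so that camera bias cancels.

```bash
cat >> h.py <<'E'
from scipy.optimize import minimize
C=np.linspace(0,2*np.pi,72,endpoint=False)
def ring(r,z): return np.c_[r*np.cos(C),r*np.sin(C),0*C+z]
def box(x0,x1,w,z0,z1): return np.array([[x,y,z] for x in(x0,x1) for y in(-w/2,w/2) for z in(z0,z1)])
TRAY=[np.r_[ring(.085,0),ring(.085,.018)],np.r_[ring(.026,0),ring(.026,.06)],box(.07,.103,.03,.006,.016)]
def STAND(f): return [np.r_[ring(.075,0),ring(.075,f)],box(.05,.103,.03,0,f),np.r_[ring(.03,0),ring(.03,.035)],np.r_[ring(.01,.035),ring(.01,.085),ring(.004,.097)]]
def proj(p,X):
    q=(X-p["position"])@R.from_euler("xyz",p["orientation"],degrees=True).as_matrix()
    return np.c_[p["cx"]+p["fx"]*q[:,0]/-q[:,2],p["cy"]+p["fy"]*-q[:,1]/-q[:,2]]
def sil(p,parts,x,y,a):
    m=np.zeros((400,640),np.uint8); M=R.from_euler("z",a).as_matrix()
    for P in parts:
        u=proj(p,P@M.T+[x,y,0]); h=cv2.convexHull(u.astype(np.float32))
        cv2.fillConvexPoly(m,np.round(h*16).astype(np.int32),1,cv2.LINE_8,4)
    return m
def fit(p,mask,parts,x0):
    m=cv2.GaussianBlur(mask.astype(np.float32),(0,0),1)
    def cost(v):
        s=cv2.GaussianBlur(sil(p,parts,*v).astype(np.float32),(0,0),1); return float(np.abs(s-m).sum()/m.sum())
    sx=np.array([x0]+[np.add(x0,d) for d in ([.01,0,0],[0,.01,0],[0,0,.15])])
    r=minimize(cost,x0,method="Nelder-Mead",options=dict(initial_simplex=sx,xatol=1e-4,fatol=1e-5))
    return r.x,r.fun
E
python3 - <<'E'
from h import *
print(env.read_state()["clock"])
def views(name,thing,c,z,parts,yaw):
    for a in (30,210):
        b=[-90,0,a]; d=R.from_euler("z",a,degrees=True).apply([0,0,0])
        env.goto([c[0],c[1],z],b); env.dwell(.15)
        p=env.grab_frame("wrist"); cv2.imwrite(f"pics/{name}{a}.png",p["image"])
        np.save(f"{name}{a}.npy",p,allow_pickle=True)
        best=None
        for t in env.trace(p,thing):
            m=t["mask"]; u=proj(p,np.array([[*c,.02]]))[0]
            ys,xs=np.nonzero(m); dd=np.hypot(xs.mean()-u[0],ys.mean()-u[1])
            if best is None or dd<best[0]: best=(dd,m,t["score"])
        if best is None: print("none"); continue
        np.save(f"{name}{a}m.npy",best[1])
        for P in parts:
            v,f=fit(p,best[1],P,[*c,yaw]); print(name,a,round(best[0]),best[2],v[:2].round(4),np.degrees(v[2]).round(1),round(f,4))
views("s","stand",(.465,.155),.28,[STAND(.008),STAND(.012),STAND(.016)],.2)
views("t","tray",(.571,-.172),.25,[TRAY],.5)
print(env.read_state()["clock"])
E
```

```text
4.3167
s 30 6 0.62 [0.4592 0.1604] 13.9 0.019
s 30 6 0.62 [0.4592 0.1603] 14.5 0.035
s 30 6 0.62 [0.4595 0.1593] 15.1 0.0504
s 210 8 0.93 [0.4597 0.1619] 13.4 0.0237
s 210 8 0.93 [0.4598 0.1624] 13.3 0.0396
s 210 8 0.93 [0.4617 0.1608] 14.6 0.0572
none
t 210 5 0.84 [ 0.5664 -0.1708] 28.0 0.0382
14.1333
```

```bash
python3 - <<'E'
from h import *
x,y=.5664,-.1708
def st(l):
    s=env.read_state(); print(l,round(s["clock"],2),s["position"].round(4),s["tool_rot"].round(2),s["force"].round(2),s["wrist_torque"].round(2),round(s["opening"],3))
env.goto([x,y,.10],[-90,0,210])
print(env.move_straight([x,y,.028],rate=.12,force_limit=10)); st("down")
env.gripper_to(0,6); st("shut1"); env.gripper_to(1.0)
env.move_straight([x,y,.075],rate=.2)
env.goto([x,y,.075],[-90,0,120])
env.move_straight([x,y,.028],rate=.12,force_limit=10); st("down2")
env.gripper_to(0,40); st("shut2")
env.move_straight([x,y,.19],rate=.15); env.dwell(.3); st("lift")
p=env.grab_frame("top"); cv2.imwrite("pics/lift_top.png",p["image"])
q=env.grab_frame("wrist"); cv2.imwrite("pics/lift.png",q["image"]); cv2.imwrite("pics/lifts.png",cv2.resize(np.vstack([q["image"],p["image"]]),(480,600)))
E
```

```text
False
down 15.53 [ 0.5675 -0.1709  0.0292] [-8.9910e+01  1.1000e-01 -1.4998e+02] [-0.02 -0.26  0.31] [-0.15  0.09  0.02] 0.999
shut1 16.23 [ 0.5664 -0.1707  0.0281] [ -90.    0. -150.] [-0.46  0.93  0.74] [ 0.02  0.21 -0.03] 0.6
down2 19.43 [ 0.5668 -0.1709  0.0282] [-9.0000e+01  2.0000e-02  1.2003e+02] [0.07 0.4  0.76] [ 0.02  0.12 -0.02] 1.0
shut2 20.15 [ 0.5666 -0.1708  0.0282] [-9.0020e+01  1.0000e-02  1.2001e+02] [-0.22  0.09  0.26] [0.13 0.13 0.  ] 0.573
lift 21.68 [ 0.5662 -0.1708  0.1895] [-8.996e+01 -3.000e-02  1.200e+02] [ 0.73  0.19 -4.23] [0.03 0.13 0.02] 0.574
```

View pics/lifts.png

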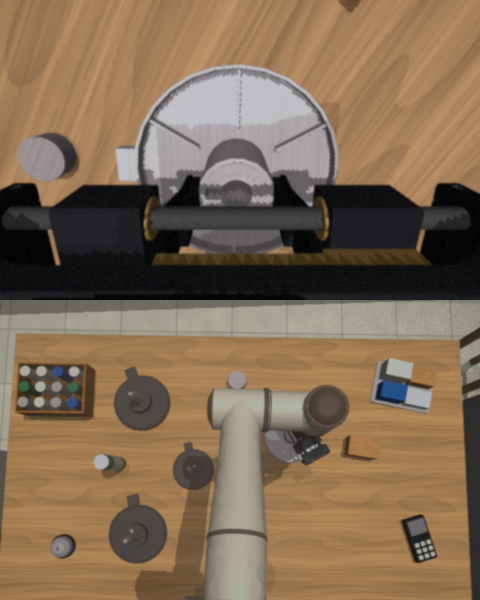

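The tray is gripped level at 52 mm opening and weighs about 0.43 kg. Next I'll take it to one end of the key search range and lower it over the spindle under force limits.

```bash
python3 - <<'E'
from h import *
x,y=.4595,.1611
def st(l):
    s=env.read_state(); print(l,round(s["clock"],2),s["position"].round(4),s["tool_rot"].round(2),s["force"].round(2),s["wrist_torque"].round(2),round(s["opening"],3)); return s
env.goto([x,y,.165],[-90,0,34]); env.dwell(.2); st("above")
h=env.move_straight([x,y,.118],rate=.06,force_limit=6); st(f"taper {h}")
if not h:
    h=env.move_straight([x,y,.108],rate=.03,force_limit=6); st(f"straight {h}")
if not h:
    h=env.move_straight([x,y,.085],rate=.03,force_limit=6); st(f"on {h}")
E
```

```text
above 23.88 [0.4597 0.1608 0.165 ] [-90.     0.    33.97] [ 0.34  0.21 -3.54] [-0.03  0.   -0.02] 0.573
taper False 24.81 [0.4599 0.1613 0.1184] [-9.001e+01 -5.000e-02  3.401e+01] [-0.02  0.43 -3.84] [ 0.09 -0.   -0.  ] 0.575
straight False 25.29 [0.4594 0.161  0.1079] [-9.001e+01  3.000e-02  3.400e+01] [-0.33 -0.52 -4.54] [ 0.01 -0.02  0.04] 0.574
on False 26.21 [0.4596 0.1611 0.0851] [-9.0e+01 -1.0e-02  3.4e+01] [-0.44 -0.21 -4.77] [ 0.05 -0.01 -0.02] 0.575
```

```bash
python3 - <<'E'
from h import *
x,y=.4595,.1611
def st(l):
    s=env.read_state(); print(l,round(s["clock"],2),s["position"].round(4),s["tool_rot"].round(2),s["force"].round(2),s["wrist_torque"].round(2),round(s["opening"],3)); return s
h=env.move_straight([x,y,.066],rate=.02,force_limit=5); s=st(f"key {h}")
z=s["position"][2]; env.dwell(.2); s=st("settled")
if h and z>.071:
    h2=env.move_straight([x,y,z],rotation=[-90,0,39],rate=.02,force_limit=8); st(f"turn {h2}")
E
```

```text
key True 26.81 [0.4596 0.1611 0.0748] [-9.002e+01  1.000e-02  3.403e+01] [-1.91  0.24  4.62] [0.03 0.43 0.  ] 0.573
settled 27.01 [0.4595 0.1611 0.0748] [-9.002e+01  1.000e-02  3.403e+01] [-1.05 -0.17  5.71] [ 0.11  0.32 -0.07] 0.572
turn True 27.22 [0.4595 0.1611 0.0748] [-9.00e+01 -1.00e-02  3.95e+01] [0.9  0.44 1.52] [ 0.17 -0.19  0.05] 0.576
```

```bash
cat > sweep.py <<'E'
from h import *
import sys
x,y=.4595,.1611; yaw,end=float(sys.argv[1]),float(sys.argv[2]); T0=float(sys.argv[3])
z=.0748; W=-4.3; log=[]
while yaw<end:
    s=env.read_state()
    if s["clock"]>T0: print("time"); break
    yaw+=3
    env.move_straight([x,y,z],rotation=[-90,0,yaw],rate=.02); 
    f=np.mean([(env.dwell(.03),env.read_state()["force"][2])[1] for _ in range(3)]); P=f-W
    log.append((yaw,round(z,5),round(P,1)))
    if P>7.5: z-=-.0001
    elif P<4: z-=.0002 if P>2 else .0004
    if z<.0728: print("dropped"); break
s=env.read_state(); print(log); print(s["clock"],s["position"].round(4),s["tool_rot"].round(1),s["force"].round(1),s["wrist_torque"].round(2))
E
python3 sweep.py 39 69 40
```

```text
[(42.0, 0.0748, np.float64(4.6)), (45.0, 0.0748, np.float64(5.4)), (48.0, 0.0748, np.float64(3.8)), (51.0, 0.0746, np.float64(0.1)), (54.0, 0.0742, np.float64(-0.2)), (57.0, 0.0738, np.float64(0.8)), (60.0, 0.0734, np.float64(3.4)), (63.0, 0.0732, np.float64(5.7)), (66.0, 0.0732, np.float64(6.0)), (69.0, 0.0732, np.float64(6.4))]
30.7167 [0.4596 0.1612 0.0733] [-90.   -0.   68.9] [-2.6 -0.3  1.9] [-0.21  0.61 -0.19]
```

Pressure vanished at tool yaw 51°, and now there is a drag torque of about 0.19 N m. The keyway looks engaged with the key, so I'll ease it back and lower.

```bash
python3 - <<'E'
from h import *
x,y=.4595,.1611
def st(l):
    s=env.read_state(); print(l,round(s["clock"],2),s["position"].round(4),s["tool_rot"].round(2),s["force"].round(2),s["wrist_torque"].round(2),round(s["opening"],3)); return s
yaw=69
for k in range(4):
    yaw-=1.0
    env.move_straight([x,y,.0734],rotation=[-90,0,yaw],rate=.02); env.dwell(.1); st("back")
    h=env.move_straight([x,y,.0605],rate=.02,force_limit=8); s=st(f"lower {h}")
    if s["position"][2]<.066: break
E
```

```text
back 31.07 [0.4596 0.1611 0.0732] [-90.     0.    67.99] [-0.4  -1.22 -2.02] [-0.32  0.14 -0.09] 0.571
lower True 31.61 [0.4595 0.1607 0.0631] [-9.001e+01  5.000e-02  6.798e+01] [ 0.98 -1.08  3.61] [-0.16  0.05 -0.23] 0.574
```

```bash
python3 - <<'E'
from h import *
x,y=.4595,.1611
def st(l):
    s=env.read_state(); print(l,round(s["clock"],2),s["position"].round(4),s["force"].round(2),s["wrist_torque"].round(2),round(s["opening"],3)); return s
h=env.move_straight([x,y,.0615],rate=.02,force_limit=5); env.dwell(.3); st(f"seat {h}")
s=env.read_state(); env.gripper_to(1.0); env.dwell(.2); st("open")
p=s["position"]
env.move_straight([x,y,.20],rate=.12,force_limit=12); st("up")
env.goto([x-.02,y-.02,.25],[-90,0,90]); env.dwell(.2); st("view")
p=env.grab_frame("wrist"); 
for t in env.trace(p,"tray")[:1]:
    for dz in (.035,.047):
        v,f=fit(p,t["mask"],[P+[0,0,dz] for P in TRAY],[x,y,-.4]); print(dz,v.round(4),round(f,4))
print([(d["xyz"],d["score"]) for d in env.search_frame(p,"tray")])
q=env.grab_frame("scene"); a=cv2.resize(q["image"][130:260,270:450],(640,462)); cv2.imwrite("pics/f.png",a)
cv2.imwrite("pics/fw.png",p["image"])
E
```

```text
seat False 32.16 [0.4595 0.1607 0.063 ] [-4.53 -2.49 13.25] [-0.81  1.46 -0.19] 0.574
open 33.26 [0.4595 0.1611 0.0615] [ 0.37 -0.28 -1.47] [ 0.03  0.1  -0.03] 1.002
up 34.56 [0.459  0.1608 0.1992] [ 0.2  -0.7  -0.21] [0.07 0.11 0.02] 0.999
view 35.22 [0.4392 0.141  0.2486] [ 0.23 -0.9   0.36] [-0.04  0.12  0.04] 1.005
0.035 [ 0.4593  0.1595 -0.4322] 0.0378
0.047 [ 0.4582  0.1595 -0.4663] 0.0993
[([0.4634, 0.1531, 0.0393], 0.72)]
```

View pics/f.png

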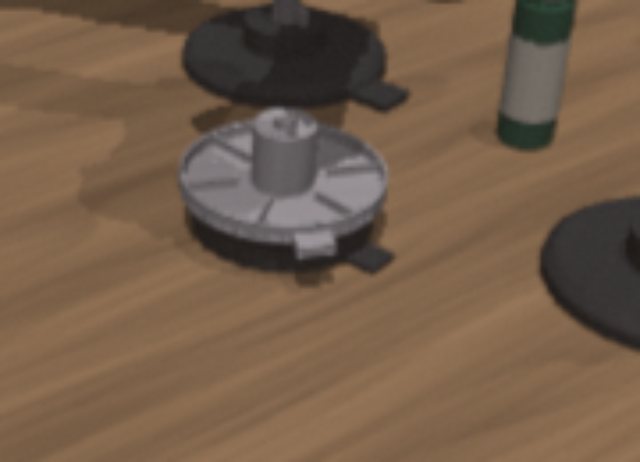

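View pics/fw.png

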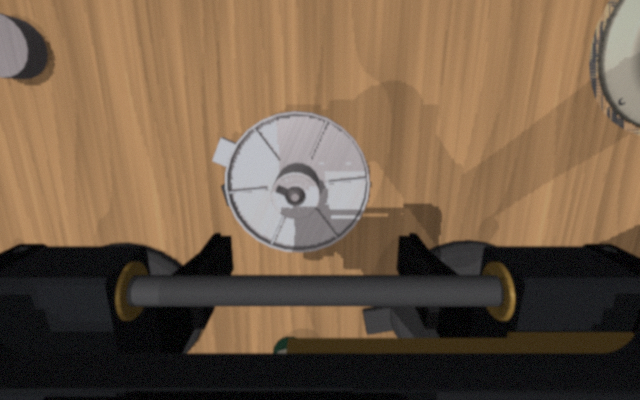

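Both pictures show the tray level and let go on the small stand, with the spindle tip inside the hub at wrist px (295,195). The silhouette fits the shoulder height (error 0.038) far better than the key-top height (0.099).

```bash
python3 -c "
from workcell import env
env.close_job()"
```

```text
the job is handed in; nothing more can be done
```

I put the tray back on the smallest stand, let go of it and handed the job in at about 35 s of the 64 s allowed. No verdict was reported.

**What I did:**
- I gripped the hub, lifted the tray (about 0.43 kg) and lowered it over the spindle. Hardly any side force showed on the way down.
- It first rode on the key with the TCP at z 74.8 mm. I then turned it under about 5 N of pressure, with peaks of about 10 N.
- The keyway caught the key at tool yaw of about 51°. I noticed this late, so the collar turned with the tray to about 68°, where the tray went down.

**Last checks:**
- **Seating:** the tray came to a hard stop with the TCP at 63.0 mm, 11.8 mm below where it rode on the key (12 mm expected). The seating press peaked at about 17 N by the wrist reading, higher than I meant but under 35 N.
- **Position:** the last wrist picture fits a level tray with its underside at shoulder height, about 1.6 mm from my estimate of the spindle axis. That is within the camera's error.
- **Clearance:** the gripper is open and clear. The spray can shows undisturbed in the last picture; I did not re-measure the spray, tin or carton.

**Failed or disagreed:**
- The network missed the tray in one of its two close views, so I found it from a single view and centred it with two jaw closings.
- The first tray and stand positions from the fixed cameras differed by up to 20 mm, so I did not use them for the grasp or the fit.

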